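Stand up a tipped sleeve and hold the loupe over it in focus

ROBOT

A 7-joint arm with a two-finger parallel gripper is mounted at the origin on a cart in front of the work surface, level with it; the furniture and walls round the work are solid. World frame = base frame: x ahead of the robot, y to its left, z up, the work surface at z = 0. Lengths are in m, angles in rad, forces in N, time in s.
With the tool pointing down it reaches from about 0.425 to 0.925 m from the base axis. Payload 6.8 kg.
Tool frame: the origin (TCP) lies at the very end of the fingers, on their centre line; the grasp point (between the pads) lies 19 mm behind it; z points along the fingers, y is the line along which they close (so a half turn about z gives the same grasp; the last joint's range is limited). The gripper opens to 85 mm and grips with 20 to 120 N. Pads are 22 mm wide; open, the fingers measure 114 mm over their backs; the gripper's body (76 mm by 85 mm) begins 54 mm behind the grasp point. The pads swing forward as they close: fully open they stand 13 mm farther back than shut.
Start: joints at [1.147, 0.477, 0.022, 1.555, -0.011, 1.109, -0.083], TCP at [0.21, -0.642, 0.231] pointing down, gripper open.
Joint ranges: [-2.96, 2.96], [-0.34, 2.1], [-1.41, 1.46], [0.24, 2.44], [-1.37, 4.51], [0.17, 1.92], [-2.96, 2.96]. Speed limits (rad/s): [2.39, 2.39, 3.14, 3.14, 3.14, 3.14, 3.14].

INTERFACE

Orientations are given as a unit quaternion [w, x, y, z].
In Python, from station import bot gives the robot as it stands. The module is installed in compiled form; this text tells all that it offers.
- The arm moves only by the shell command python3 -m jog 'ROWS' [OPENING] [FORCE]. ROWS is JSON, a list of rows, each a list of 4 numbers: the shift along the tool's x, y, z in cm, then the turn about the tool's z in rad. In form: [[x, y, z, spin], ...]. A call has 1 to 20 rows; each row is the pose to reach, as a shift and turn from the pose commanded when the call began, along the tool's axes at that moment; what a row does not reach only later rows make up. A row lasts 1/12 s, in which the tool goes at most 41.7 mm and 7.16 degrees, less where a joint would pass 70% of its speed; a pose out of reach is approached as far as the arm can. A call with a gripper value outside its range is refused whole. OPENING is the closure, from -1 (fully open) to 1 (shut), set as the call begins (- or left out, the last holds). The fingers move at their own pace and stop on an object; FORCE is the grip in N (left out, the last holds). Time passes only in rows, so rows that repeat a pose let the fingers close. It gives the time, the measured TCP pose, the force, the opening and the grip force at its end, in the units of the state.
- bot.get_obs(): the state, without advancing time (a new reading comes with each control period).
- bot.read_camera(name): name is "scene" or "top" or "wrist"; returns a dict with "pixels" (420x560x3 uint8, red, green, blue), "depth" (420x560 float32, m along the optical axis (not along the pixel's ray), 0 where there is no reading), "fovy" (degrees; the focal length in pixels is half the picture's height over the tangent of half this angle, whatever the lens; pixels are square), "cx", "cy" (the principal point, pixels), "distortion" ([k1, k2, p1, p2, k3] as OpenCV has them; the pictures are not rectified), "pose" (4x4, takes a point from camera to world coordinates). Camera axes: x right, y down, z forward; pixel columns grow to the right and rows downward; lengths in m; the calibration is good to about 2 mm. A picture is of the moment at which its call begins.
- bot.hand_in(): hands the job in; it is judged then, once.
The state is a dict: "t": time; "q": joint angles; "joint_vel": joint speeds; "joint_torque": joint torques, N m; "eef_pos": TCP position; "tool_rot": TCP orientation; "contact_force": force on the tool from outside, world axes, zero at the start; "torque": the same for the moment, N m; "gripper_width": opening from 0.0 (shut) to 1.0 (fully open); "grasp_force": force on a finger pad.
Only numpy, scipy, OpenCV 4.12 (cv2) and the standard library are available. Lean on these libraries where they do the work, as an engineer would, in place of code of your own. Each camera call takes 0.05 s, during which the arm holds its last target. There are 200 camera calls.

TASK

The brass sleeve has tipped over in the inspection lane: first stand it upright on its flange, in the middle of the empty ring between its two neighbours, and let go of it. Then pick up the loupe and hold it level and still, its lens centred over the mouth of the standing sleeve and at the height that the gauge's pointer marks; finish while holding it there, clear of everything else. Leave the neighbours, the gauge with its pointer and the other parts on the bench as they are.

Things in the scene. Friction and masses are not known exactly. Their poses are not given: they have to be found in the camera images.
- brass_sleeve: Brass sleeve, 93 mm long, 0.3 kg, lying across the lane, mouth overhanging the lane's right edge; it can roll. Origin: centre of its foot (flange end); z runs from foot to mouth, so up when it stands. To grip it is a solid cone, 36 mm across up to 18 mm from the foot, 29 mm at 68 mm, 27 mm near the mouth (the drawn barrel is slimmer). Centre of mass 42 mm from the foot.
- sleeve_top (a point): Centre of the sleeve's mouth, 93 mm from its foot along its z axis.
- empty_ring (a point): Centre of the empty ring engraved (44 mm across) in the middle of the lane, on the lane's top face, where the sleeve has to stand. x points across the lane, y along it.
- inspection_lane: Aluminium strip, fixed to the bench, 70 mm wide (its x), 300 mm long (its y), 20 mm high, with three engraved rings 100 mm apart along y; it runs away from the robot, its y axis pointing to the robot. Origin at the centre of its underside.
- press_plug_tall: White cylinder, 42 mm across and 48 mm high, standing on the ring at the lane's near end (towards the robot). Neighbour: leave it. Origin at the centre of its foot.
- lamination_stack: Grey laminated ring, 45 mm across and 31 mm high, standing on the ring at the lane's far end. Neighbour: leave it. Origin at the centre of its foot.
- loupe: Loupe lying flat beside the lane, left or right: round black frame 63 mm across, 12 mm high, with a clear lens, and a straight black handle 16 mm wide and high, 50 to 135 mm from the lens's centre along its own -x. Origin on the underside below the lens's centre; z up. 0.09 kg.
- lens_centre (a point): Centre of the loupe's lens, 6 mm above the loupe's underside.
- loupe_handle (a point): Point to grip on the handle: 85 mm from the lens's centre along the loupe's -x, 8 mm above its underside.
- focus_gauge: Fixed gauge stand: round dark base 72 mm across, steel post 12 mm thick, top 238 mm above the bench, standing behind the lane's far end. On the post a collar carries a thin pointer 60 mm long, along the gauge's own -x. Origin at the centre of the underside.
- focus_mark (a point): Tip of the gauge's pointer, 160 to 210 mm above the bench: its height marks the focal height, to which the centre of the lens has to be brought. z points up.
- wound_stator: Wound stator, 75 mm across, 42 mm high, loose beside the lane, on the other side from the loupe; leave it.
- copper_rotor: Copper rotor, 58 mm across, 35 mm high, loose beside the lane's far end; leave it.
- hub_plate: Flat golden hub plate, 113 mm across, 21 mm high, loose beside the lane's far end; leave it.
- thin_ring_bearing: Thin ring bearing, 34 mm across, 7 mm high, loose beside the lane's far end; leave it.
- press_tool_ring: White ring, 74 mm across, 27 mm high, loose beside the lane's near end; leave it.
- press_plug_short: White cylinder, 39 mm across, 33 mm high, loose beside the lane's near end; leave it.
Not all that is in view belongs to the job. Of the things that look like the loupe, take the one that is farthest to the robot's right at the start.

How it is judged:
By the outcome, as a careful person would: the job done as asked, in the order asked, and still so for the second after the job is handed in, while the arm keeps its last pose, push and grip.
It also fails if it takes over 67 s, if anything falls off the work surface, if the arm or the gripper's body presses on something with over 40 N, if the wrist force passes 120 N, or if a joint passes its speed limit or range.

## Working session

There is one attempt and no reset: what is moved stays moved. The work goes in short steps, Python scripts to look and compute and a shell command to move; the robot and the scene stay as the last step left them, time stands still between calls to the robot, and variables do not carry over. Pictures are saved under pics/ and viewed, at most 10 in all, crops included, and the job is handed in when it is done.

```bash
mkdir -p pics; cat > h.py <<'E'
import numpy as np, cv2
from station import bot
from scipy.spatial.transform import Rotation as R
def cam(n):
    c=bot.read_camera(n); f=210/np.tan(np.radians(c['fovy'])/2)
    c['K']=np.array([[f,0,c['cx']],[0,f,c['cy']],[0,0,1]]); c['D']=np.array(c['distortion'],float); c['pose']=np.array(c['pose']); return c
def rays(c,uv):
    p=cv2.undistortPoints(np.array(uv,float).reshape(-1,1,2),c['K'],c['D']).reshape(-1,2)
    return np.c_[p,np.ones(len(p))]@c['pose'][:3,:3].T
def onplane(c,uv,z):
    d=rays(c,uv); o=c['pose'][:3,3]; return o+d*((z-o[2])/d[:,2])[:,None]
def cloud(c,mask=None):
    m=(c['depth']>0) if mask is None else mask&(c['depth']>0)
    v,u=np.nonzero(m); d=rays(c,np.c_[u,v])
    return c['pose'][:3,3]+d*c['depth'][v,u][:,None], np.c_[u,v]
def proj(c,P):
    T=np.linalg.inv(c['pose']); return cv2.projectPoints(np.array(P,float).reshape(-1,1,3),cv2.Rodrigues(T[:3,:3])[0],T[:3,3],c['K'],c['D'])[0].reshape(-1,2)
def save(n,im): cv2.imwrite('pics/'+n,cv2.cvtColor(im,cv2.COLOR_RGB2BGR))
E
python3 - <<'E'
from h import *
import pickle
o=bot.get_obs(); print(o)
for n in('scene','top'):
    c=cam(n); save(n+'0.png',c['pixels']); print(n,c['fovy'],c['pose'].round(3).tolist(),c['D']); pickle.dump(c,open(n+'0.pkl','wb'))
E
```

```text
{'t': 0.0, 'q': array([ 1.14691611,  0.47781465,  0.02232881,  1.5564354 , -0.0115081 ,
        1.10932249, -0.08310779]), 'joint_vel': array([-1.11967937e-03,  2.22781794e-05, -3.83637377e-04,  1.40091453e-03,
        4.00795542e-04,  5.86401208e-04, -2.55715197e-04]), 'joint_torque': array([ 1.73979224e-04, -5.96462703e+01,  1.60772167e+00, -2.81199324e+01,
        1.24388631e-02,  9.29618545e-03, -5.58718170e-06]), 'eef_pos': array([ 0.20943718, -0.64106228,  0.23032254]), 'tool_rot': array([-9.02436395e-04,  9.87559228e-01,  1.57244755e-01, -2.07505788e-04]), 'contact_force': array([ 1.16229149, -0.39698545, -0.55873169]), 'torque': array([ 0.05016789, -0.00199404,  0.00978901]), 'grasp_force': 0.0, 'gripper_width': 1.0034332467521763}
scene 56.022168031686725 [[-0.806, -0.264, 0.53, 0.022], [-0.592, 0.372, -0.715, 0.777], [-0.009, -0.89, -0.456, 0.612], [0.0, 0.0, 0.0, 1.0]] [-0.03508053  0.          0.          0.          0.        ]
top 52.5981316297699 [[-0.012, -0.989, 0.146, 0.392], [-1.0, 0.014, 0.012, -0.009], [-0.014, -0.146, -0.989, 1.3], [0.0, 0.0, 0.0, 1.0]] [0.04677973 0.         0.         0.         0.        ]
```

View pics/top0.png

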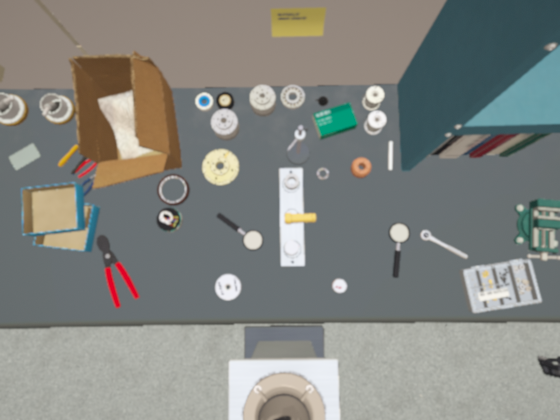

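View pics/scene0.png

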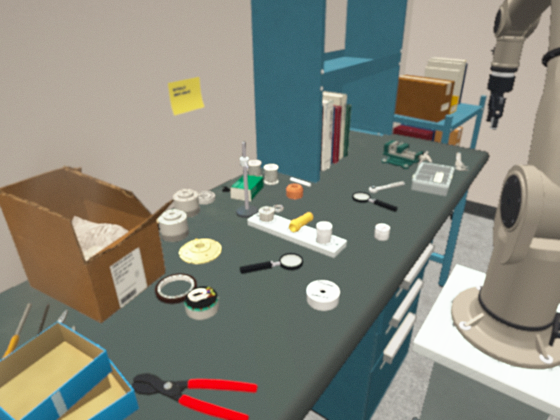

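The top view shows the lane at about (292,217) with the sleeve at (300,218), plug at (292,248) and stack at (292,182). The gauge is at (299,145).

There are two loupe-like things, at (253,240) and (399,233). Image right is the robot's right (-y), so (399,233) is the one meant. The stator at (169,219) is on the opposite side, which fits. The object at (427,235) is a silver spanner.

```bash
python3 - <<'E'
from h import *
import pickle
t=pickle.load(open('top0.pkl','rb')); s=pickle.load(open('scene0.pkl','rb'))
A=cv2.resize(t['pixels'][190:290,370:480],None,fx=3.6,fy=3.6,interpolation=cv2.INTER_CUBIC)
B=cv2.resize(s['pixels'][130:230,210:320],None,fx=3.6,fy=3.6,interpolation=cv2.INTER_CUBIC)
save('crop1.png',np.hstack([A,B]))
hsv=cv2.cvtColor(t['pixels'],cv2.COLOR_RGB2HSV)
def roi(m,u0,u1,v0,v1):
    r=np.zeros_like(m,bool); r[v0:v1,u0:u1]=m[v0:v1,u0:u1]; return r
# sleeve
m=roi((hsv[...,1]>120)&(hsv[...,0]>12)&(hsv[...,0]<35),270,330,200,235)
r=cv2.minAreaRect(np.argwhere(m)[:,::-1].astype(np.float32)); print('sleeve px',r)
P,_=cloud(t,m); print('sleeve', P.mean(0).round(4), P.min(0).round(3),P.max(0).round(3))
xy=P[P[:,2]>.03][:,:2]; w,V=np.linalg.eigh(np.cov(xy.T)); print('axis',V[:,1],xy.mean(0))
# lane
P,uv=cloud(t); sel=(abs(P[:,2]-.02)<.005)&(uv[:,0]>270)&(uv[:,0]<315)&(uv[:,1]>160)&(uv[:,1]<275)
m=roi((hsv[...,2]>140)&(hsv[...,1]<70),272,312,163,272)
c=max(cv2.findContours(m.astype(np.uint8),0,2)[0],key=cv2.contourArea).reshape(-1,2)
W=onplane(t,c,.02)[:,:2]; print('lane',cv2.minAreaRect(W.astype(np.float32)))
# loupe
P,uv=cloud(t); q=(uv[:,0]>380)&(uv[:,0]<415)&(uv[:,1]>215)&(uv[:,1]<285)&(P[:,2]>.004)&(P[:,2]<.05)
print('loupe',cv2.minAreaRect(P[q][:,:2].astype(np.float32)), P[q].max(0))
# gauge
P,uv=cloud(s); q=(uv[:,0]>230)&(uv[:,0]<262)&(uv[:,1]>135)&(uv[:,1]<220)&(P[:,2]>.05)&(P[:,0]<0.95)
for p,x in list(zip(P[q],uv[q]))[::4]: print(x,p.round(3),end=' ')
E
```

```text
sleeve px ((299.9375915527344, 218.00257873535156), (7.077192306518555, 28.100614547729492), 87.61405944824219)
sleeve [ 0.5577 -0.0607  0.0479] [ 0.549 -0.098  0.037] [ 0.574 -0.014  0.057]
axis [-0.08388519  0.99647543] [ 0.55768251 -0.06070439]
lane ((0.5728845000267029, -0.031093113124370575), (0.3049474060535431, 0.07752235978841782), 0.1636262834072113)
loupe ((0.46734142303466797, -0.3494286835193634), (0.09897695481777191, 0.20742614567279816), 87.133056640625) [ 0.56939558 -0.29505383  0.02379395]
[243 141] [ 0.777 -0.057  0.238] [244 142] [ 0.771 -0.055  0.237] [244 143] [ 0.769 -0.052  0.235] [244 144] [ 0.77  -0.053  0.232] [244 145] [ 0.769 -0.051  0.229] [244 146] [ 0.769 -0.051  0.226] [244 147] [ 0.771 -0.053  0.222] [244 148] [ 0.771 -0.053  0.219] [244 149] [ 0.772 -0.053  0.216] [244 150] [ 0.771 -0.052  0.213] [244 151] [ 0.769 -0.049  0.211] [244 152] [ 0.771 -0.052  0.207] [244 153] [ 0.771 -0.052  0.204] [244 154] [ 0.772 -0.053  0.2  ] [244 155] [ 0.77  -0.05   0.198] [244 156] [ 0.77  -0.05   0.195] [242 157] [ 0.778 -0.049  0.19 ] [246 157] [ 0.771 -0.06   0
[... 1516 characters left out ...]
 0.128] [244 178] [ 0.774 -0.049  0.123] [245 179] [ 0.771 -0.05   0.12 ] [245 180] [ 0.77  -0.048  0.117] [245 181] [ 0.771 -0.05   0.113] [245 182] [ 0.774 -0.052  0.108] [245 183] [ 0.772 -0.051  0.105] [245 184] [ 0.773 -0.051  0.102] [245 185] [ 0.771 -0.049  0.1  ] [245 186] [ 0.772 -0.049  0.096] [245 187] [ 0.772 -0.05   0.092] [245 188] [ 0.773 -0.05   0.089] [245 189] [ 0.774 -0.05   0.085] [245 190] [ 0.77  -0.046  0.084] [245 191] [ 0.773 -0.049  0.078] [245 192] [ 0.775 -0.051  0.074] [245 193] [ 0.773 -0.049  0.071] [246 194] [ 0.77  -0.049  0.069] [247 195] [ 0.77  -0.055  0.063] [245 197] [ 0.775 -0.05   0.057] [246 198] [ 0.771 -0.05   0.054] [246 199] [ 0.771 -0.05   0.051]
```

View pics/crop1.png

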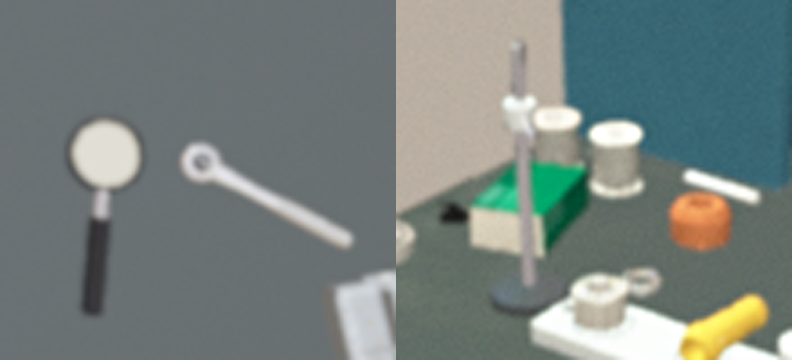

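The crop confirms it: the left object is a round frame with a clear lens and a dark handle pointing toward the robot, so this is the right-hand loupe. The other is a spanner. In the scene crop the pointer comes off the collar at about z 0.18. The first move goes above the sleeve's mouth end, with tool y across the sleeve.

```bash
python3 -m jog '[[3,-2.5,0,-0.08],[6,-5,0,-0.16],[9,-7.5,0,-0.24],[12,-10,0,-0.32],[15,-12.5,0,-0.4],[18,-15,0,-0.48],[21,-17.5,0,-0.56],[24,-20,0,-0.64],[27,-22.5,0,-0.72],[30,-25,0,-0.8],[33,-27.5,0,-0.88],[36,-30,0,-0.96],[39,-32.5,0,-1.04],[42,-35,0,-1.12],[45,-37.5,0,-1.2],[48,-39.5,0,-1.28],[50.3,-41.2,0,-1.33],[50.3,-41.2,0,-1.33],[50.3,-41.2,0,-1.33],[50.3,-41.2,0,-1.33]]' -1 20
cat > w.py <<'E'
from h import *
import pickle,sys
c=cam('wrist'); pickle.dump(c,open(sys.argv[1]+'.pkl','wb')); save(sys.argv[1]+'.png',c['pixels']); o=bot.get_obs(); print(o['eef_pos'],R.from_quat(o['tool_rot'],scalar_first=True).as_matrix().round(3).tolist(),c['pose'].round(3).tolist(),c['fovy'],c['cx'],c['cy'])
E
python3 w.py w1
```

```text
t: 1.77
eef_pos: [0.5591, -0.0946, 0.2307]
tool_rot: [-0.0, 0.681, 0.733, -0.001]
contact_force: [-0.5, -0.0, -0.5]
gripper_width: 1.0
grasp_force: 0.0
[ 0.55895829 -0.09537593  0.23084954] [[-0.073, 0.997, -0.001], [0.997, 0.073, -0.001], [-0.001, -0.001, -1.0]] [[0.997, 0.071, 0.024, 0.553], [0.075, -0.943, -0.325, -0.011], [-0.001, 0.326, -0.945, 0.373], [0.0, 0.0, 0.0, 1.0]] 60.27059227908032 274.7420247978471 211.09644249139035
```

View pics/w1.png

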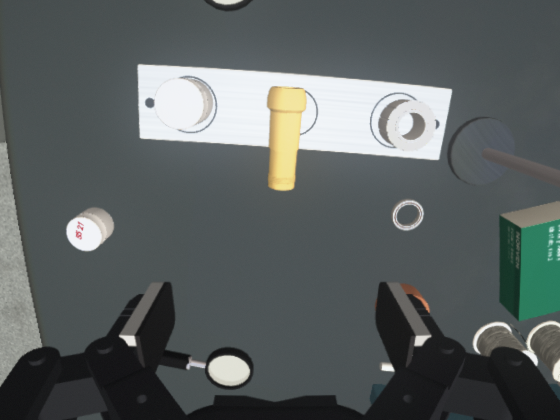

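The wrist view shows the lane quad from (138,65) to (447,158) and the sleeve from (287,90) at the foot to (282,188) at the mouth. The empty ring is partly hidden near (297,111), and the loupe's lens is at (229,368).

```bash
python3 - <<'E'
from h import *
import pickle
c=pickle.load(open('w1.pkl','rb')); hsv=cv2.cvtColor(c['pixels'],cv2.COLOR_RGB2HSV)
m=((hsv[...,2]>120)&(hsv[...,1]<80)).astype(np.uint8); m[:, :125]=0; m[170:]=0; m[:50]=0; m[:,460:]=0
y=((hsv[...,1]>110)&(hsv[...,0]>10)&(hsv[...,0]<35)).astype(np.uint8); y[:, :255]=0;y[:,320:]=0;y[:70]=0;y[205:]=0
k=max(cv2.findContours(m|y&0,0,2)[0],key=cv2.contourArea)
q=cv2.approxPolyDP(k,6,True).reshape(-1,2); print(q.tolist()); print(onplane(c,q,.02).round(4).tolist())
# edges: far long edge and near long edge lines
k=k.reshape(-1,2); W=onplane(c,k,.02)[:,:2]; r=cv2.minAreaRect(W.astype(np.float32)); print(r)
for z in (.035,.03):
  ys=np.argwhere(y)[:,::-1]; Wy=onplane(c,ys,z)[:,:2]; r=cv2.minAreaRect(Wy.astype(np.float32)); print('sleeve',z,r)
# width profile along the image rows (mid columns)
rows=sorted(set(ys[:,1])); 
mid=np.array([[ys[ys[:,1]==v,0].mean(),v] for v in rows]); P=onplane(c,mid,.036); print(P[::12].round(4).tolist())
P,uv=cloud(c,y>0); print('top z by y'); 
for a in np.arange(-.12,.0,.01):
  s=P[abs(P[:,1]-a)<.005]
  if len(s): print(a.round(2),s[:,2].max().round(4),s[:,0].min().round(4),s[:,0].max().round(4))
P,uv=cloud(c); 
for n,(a,b,z0) in {'plug':((.40,.53),(-.08,.03),.06),'stack':((.6,.75),(-.08,.03),.045)}.items():
  s=P[(P[:,0]>a[0])&(P[:,0]<a[1])&(P[:,1]>b[0])&(P[:,1]<b[1])&(P[:,2]>z0)&(P[:,2]<.09)]; print(n,cv2.minEnclosingCircle(s[:,:2].astype(np.float32)),s[:,2].mean())
s=P[(P[:,2]>.005)&(P[:,2]<.03)&(P[:,1]<-.27)&(uv[:,0]>150)&(uv[:,0]<260)&(uv[:,1]>340)]
print('loupe',s.mean(0),s.min(0),s.max(0))
E
```

```text
[[137, 65], [140, 138], [269, 148], [268, 92], [292, 86], [306, 96], [299, 149], [439, 159], [449, 88]]
[[0.4232, 0.0018, 0.02], [0.4245, -0.0665, 0.02], [0.5517, -0.0677, 0.02], [0.5471, -0.0151, 0.02], [0.569, -0.008, 0.02], [0.583, -0.016, 0.02], [0.5811, -0.0665, 0.02], [0.7228, -0.0647, 0.02], [0.7189, 0.0042, 0.02]]
((0.5729207992553711, -0.031786296516656876), (0.2997565269470215, 0.07168484479188919), 0.19937299191951752)
sleeve 0.035 ((0.5651470422744751, -0.05752776190638542), (0.02552753873169422, 0.0938243493437767), 0.7481626868247986)
sleeve 0.03 ((0.5653204321861267, -0.0582176074385643), (0.0259046982973814, 0.09521061927080154), 0.7481389045715332)
[[0.5551, -0.0109, 0.036], [0.5649, -0.0312, 0.036], [0.5552, -0.0473, 0.036], [0.5555, -0.0583, 0.036], [0.5568, -0.0695, 0.036], [0.5593, -0.0807, 0.036], [0.5623, -0.0922, 0.036], [0.5613, -0.1042, 0.036]]
top z by y
-0.1 0.0467 0.5539 0.5775
-0.09 0.0471 0.5529 0.5779
-0.08 0.0468 0.5535 0.5774
-0.07 0.0479 0.5533 0.5769
-0.06 0.0494 0.5526 0.5583
-0.05 0.0489 0.5529 0.5575
-0.04 0.049 0.554 0.5567
-0.03 0.0543 0.5551 0.5644
-0.02 0.052 0.5521 0.5545
-0.01 0.0517 0.5519 0.5568
plug ((0.4748605787754059, -0.02877061255276203), 0.02096228487789631) 0.06782562708942856
stack ((0.6764451265335083, -0.03270138055086136), 0.023083630949258804) 0.04989693673213153
loupe [ 0.50398141 -0.35223244  0.00989327] [ 0.43135569 -0.38708754  0.00503075] [ 0.55073875 -0.32423256  0.01772419]
```

```bash
python3 -m jog '[[0.2,0.4,3,0.03],[0.4,0.7,6,0.06],[0.4,0.7,9,0.06],[0.4,0.7,12,0.06],[0.4,0.7,15,0.06],[0.4,0.7,17,0.06],[0.4,0.7,19,0.06],[0.4,0.7,20,0.06],[0.4,0.7,21,0.06],[0.4,0.7,21.8,0.06],[0.4,0.7,21.8,0.06],[0.4,0.7,21.8,0.06]]' && python3 -m jog '[[0,0,0,0],[0,0,0,0],[0,0,0,0],[0,0,0,0],[0,0,0,0],[0,0,0,0],[0,0,0,0],[0,0,0,0],[0,0,0,0],[0,0,0,0],[0,0,0,0],[0,0,0,0]]' 1 20
```

```text
t: 2.82
eef_pos: [0.5668, -0.0895, 0.0137]
tool_rot: [0.0, 0.702, 0.712, 0.0]
contact_force: [0.7, -0.3, -0.2]
gripper_width: 1.004
grasp_force: 0.0
t: 3.82
eef_pos: [0.5667, -0.0895, 0.0134]
tool_rot: [0.0, 0.702, 0.712, 0.0]
contact_force: [-0.1, -0.4, 3.9]
gripper_width: 0.312
grasp_force: 19.6
```

```bash
python3 -m jog '[[0,0,-0.5,0],[0,0,-1,0],[0,0,-1.5,0],[0,0,-2,0],[0,0,-2.5,0],[0,0,-3,0],[0,0,-3.5,0],[0,0,-4,0],[0,0,-4.5,0],[0,0,-5,0],[0,0,-5.5,0],[0,0,-6,0],[0,0,-6.5,0],[0,0,-7,0],[0,0,-7.5,0],[0,0,-8,0],[0,0,-8.5,0],[0,0,-9,0],[0,0,-9,0],[0,0,-9,0]]'; python3 - <<'E'
from h import *
c=cam('scene'); w=cam('wrist'); s=c['pixels'][150:290,210:380]
save('lift.png',np.hstack([cv2.resize(s,(400,330)),cv2.resize(w['pixels'],(400,330))]))
E
```

```text
t: 5.48
eef_pos: [0.5667, -0.0893, 0.1036]
tool_rot: [0.0, 0.702, 0.712, 0.0]
contact_force: [-0.3, 0.4, -4.2]
gripper_width: 0.309
grasp_force: 20.0
```

View pics/lift.png

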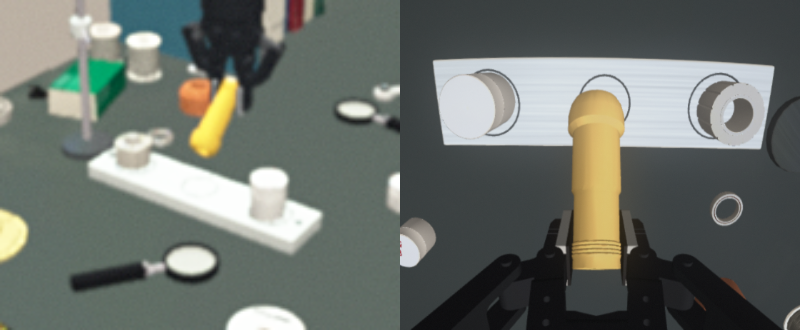

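The sleeve now hangs tilted with its foot toward +y, held by pad friction. I'll give it a quick sideways start and a soft stop, so inertia plus gravity swing the foot under the grip, then measure the tilt.

```bash
cat > tilt.py <<'E'
from h import *
c=cam('wrist'); hsv=cv2.cvtColor(c['pixels'],cv2.COLOR_RGB2HSV)
y=(hsv[...,1]>110)&(hsv[...,0]>10)&(hsv[...,0]<35); 
o=bot.get_obs(); g=o['eef_pos']; P,uv=cloud(c,y)
k=(abs(P[:,0]-g[0])<.04)&(abs(P[:,1]-g[1])<.12)&(P[:,2]>g[2]-.09); P=P[k]
print(g, len(P), P.min(0).round(4), P.max(0).round(4))
T=R.from_quat(o['tool_rot'],scalar_first=True).as_matrix(); L=(P-g)@T   # tool coords
s=abs(L[:,1])<.006; L=L[s]
for b in np.arange(-.03,.09,.008):
  q=L[abs(L[:,2]-b)<.004]
  if len(q)>3: print('toolz %.3f  x %.4f..%.4f'%(b,q[:,0].min(),q[:,0].max()))
E
python3 tilt.py; python3 -m jog '[[0,0,-1,0],[0,0,-2,0],[0,0,-3,0],[0,0,-3,0],[4.1,0,-3,0],[8.2,0,-3,0],[9.5,0,-3,0],[10.3,0,-3,0],[10.8,0,-3,0],[11,0,-3,0],[11,0,-3,0],[11,0,-3,0],[11,0,-3,0]]'; python3 tilt.py
```

```text
[ 0.56619258 -0.08926818  0.10295186] 14906 [ 0.5492 -0.1033  0.0847] [ 0.5829 -0.0164  0.1453]
toolz -0.030  x 0.0072..0.0215
toolz -0.022  x -0.0140..0.0332
toolz -0.014  x 0.0261..0.0436
toolz -0.006  x 0.0390..0.0520
toolz 0.002  x 0.0477..0.0664
toolz 0.010  x 0.0634..0.0725
toolz 0.018  x 0.0708..0.0729
t: 6.72
eef_pos: [0.5649, 0.0192, 0.1332]
tool_rot: [0.0, 0.703, 0.712, -0.0]
contact_force: [0.2, -0.3, -3.9]
gripper_width: 0.31
grasp_force: 20.5
[0.56493457 0.01933041 0.13321275] 11235 [0.5473 0.0088 0.09  ] [0.5818 0.0727 0.175 ]
toolz -0.030  x -0.0088..0.0222
toolz -0.022  x -0.0046..0.0248
toolz -0.014  x 0.0222..0.0283
toolz -0.006  x 0.0257..0.0337
toolz 0.002  x 0.0312..0.0373
toolz 0.010  x 0.0349..0.0405
toolz 0.018  x 0.0389..0.0445
toolz 0.026  x 0.0428..0.0516
toolz 0.034  x 0.0497..0.0532
toolz 0.042  x 0.0523..0.0534
```

The tilt went from about 60° to about 26°. I'll return gently and repeat once.

```bash
python3 -m jog '[[-0.3,0,0,0],[-1,0,0,0],[-2,0,0,0],[-3,0,0,0],[-4,0,0,0],[-5,0,0,0],[-6,0,0,0],[-7,0,0,0],[-8,0,0,0],[-9,0,0,0],[-10,0,0,0],[-11,0,0,0],[-11,0,0,0],[-11,0,0,0],[-6.9,0,0,0],[-4.5,0,0,0],[-3,0,0,0],[-2.2,0,0,0],[-2,0,0,0],[-2,0,0,0]]'; python3 tilt.py
```

```text
t: 8.43
eef_pos: [0.5651, 0.001, 0.1333]
tool_rot: [0.0, 0.701, 0.713, -0.0]
contact_force: [0.2, -0.0, -3.2]
gripper_width: 0.309
grasp_force: 20.0
[ 5.65141462e-01 -1.97956161e-04  1.33174358e-01] 9507 [ 0.5482 -0.0084  0.0872] [0.5818 0.046  0.1735]
toolz -0.030  x -0.0032..0.0255
toolz -0.022  x 0.0002..0.0273
toolz -0.014  x 0.0025..0.0290
toolz -0.006  x 0.0263..0.0324
toolz 0.002  x 0.0296..0.0342
toolz 0.010  x 0.0325..0.0366
toolz 0.018  x 0.0348..0.0385
toolz 0.026  x 0.0364..0.0429
toolz 0.034  x 0.0391..0.0459
toolz 0.042  x 0.0440..0.0462
```

```bash
python3 -m jog '[[-0.3,0,0,0],[-1,0.1,0,0],[-2,0.2,0,0],[-3,0.3,0,0],[-4,0.4,0,0],[-5,0.5,0,0],[-6,0.6,0,0],[-7,0.7,0,0],[-8,0.7,0,0],[-9,0.7,0,0],[-10,0.7,0,0],[-11,0.7,0,0],[-11,0.7,0,0],[-11,0.7,0,0],[-6.9,0.7,0,0],[-5.5,0.7,0,0],[-4.8,0.7,0,0],[-4.5,0.7,0,0],[-4.5,0.7,0,0],[-4.5,0.7,0,0]]'; python3 tilt.py
```

```text
t: 10.15
eef_pos: [0.5728, -0.045, 0.1332]
tool_rot: [0.0, 0.702, 0.712, -0.0]
contact_force: [0.3, -0.5, -3.5]
gripper_width: 0.301
grasp_force: 19.0
[ 0.57280925 -0.04543036  0.13321373] 8890 [ 0.5563 -0.0542  0.0906] [ 0.5884 -0.0034  0.1727]
toolz -0.030  x -0.0016..0.0263
toolz -0.022  x 0.0018..0.0277
toolz -0.014  x 0.0034..0.0287
toolz -0.006  x 0.0265..0.0314
toolz 0.002  x 0.0280..0.0334
toolz 0.010  x 0.0313..0.0349
toolz 0.018  x 0.0327..0.0362
toolz 0.026  x 0.0341..0.0373
toolz 0.034  x 0.0358..0.0417
toolz 0.042  x 0.0410..0.0420
```

Tilt is now about 9°, so I'll lower it to just above the lane, offset 11 mm toward -y.

```bash
python3 -m jog '[[-0.2,0.1,0.5,0],[-0.5,0.1,1,0],[-0.8,0.1,1.5,0],[-1.1,0.1,2,0],[-1.1,0.1,2.5,0],[-1.1,0.1,3,0],[-1.1,0.1,3.5,0],[-1.1,0.1,4,0],[-1.1,0.1,4.5,0],[-1.1,0.1,5,0],[-1.1,0.1,5.2,0],[-1.1,0.1,5.2,0]]'; python3 -m jog '[[0,0,0.1,0],[0,0,0.2,0],[0,0,0.3,0],[0,0,0.4,0],[0,0,0.4,0],[0,0,0.4,0]]';python3 -m jog '[[0,0,0.1,0],[0,0,0.2,0],[0,0,0.2,0],[0,0,0.2,0]]';python3 -m jog '[[0,0,0.1,0],[0,0,0.2,0],[0,0,0.2,0],[0,0,0.2,0]]'
```

```text
t: 11.2
eef_pos: [0.5736, -0.055, 0.0806]
tool_rot: [-0.0, 0.702, 0.712, -0.0]
contact_force: [0.5, -0.7, -4.3]
gripper_width: 0.304
grasp_force: 18.9
t: 11.7
eef_pos: [0.574, -0.0552, 0.0773]
tool_rot: [0.0, 0.702, 0.712, 0.0]
contact_force: [0.5, -0.3, -3.1]
gripper_width: 0.305
grasp_force: 18.9
t: 12.03
eef_pos: [0.5748, -0.0552, 0.0766]
tool_rot: [0.001, 0.702, 0.712, 0.0]
contact_force: [-2.7, -0.4, 6.9]
gripper_width: 0.303
grasp_force: 19.1
t: 12.37
eef_pos: [0.5764, -0.0553, 0.076]
tool_rot: [0.002, 0.702, 0.712, 0.001]
contact_force: [-2.2, -1.0, 15.1]
gripper_width: 0.305
grasp_force: 17.8
```

```bash
python3 -m jog '[[0,0,-0.3,0],[0.2,0,-0.3,0],[0.4,0,-0.25,0],[0.6,0,-0.2,0],[0.8,0,-0.2,0],[1,0,-0.1,0],[1.1,0,-0.1,0],[1.1,0,0,0],[1.1,0,0,0],[1.1,0,0,0]]'; python3 tilt.py
```

```text
t: 13.2
eef_pos: [0.5736, -0.0443, 0.073]
tool_rot: [-0.0, 0.702, 0.712, -0.0]
contact_force: [-0.1, 0.1, -0.4]
gripper_width: -0.001
grasp_force: 0.2
[ 0.57361912 -0.04435514  0.07297851] 4894 [ 0.5578 -0.0377  0.0323] [5.914e-01 1.000e-04 1.162e-01]
toolz -0.030  x 0.0110..0.0443
toolz -0.022  x 0.0184..0.0419
toolz -0.014  x 0.0169..0.0405
toolz -0.006  x 0.0157..0.0384
toolz 0.002  x 0.0144..0.0196
toolz 0.010  x 0.0135..0.0172
toolz 0.018  x 0.0123..0.0151
toolz 0.026  x 0.0110..0.0130
toolz 0.034  x 0.0100..0.0383
toolz 0.042  x 0.0372..0.0377
```

```bash
python3 - <<'E'
from h import *
c=cam('scene'); w=cam('wrist'); s=c['pixels'][150:290,210:380]
save('slip.png',np.hstack([cv2.resize(s,(400,330)),cv2.resize(w['pixels'],(400,330))]))
E
```

```text
(no output)
```

View pics/slip.png

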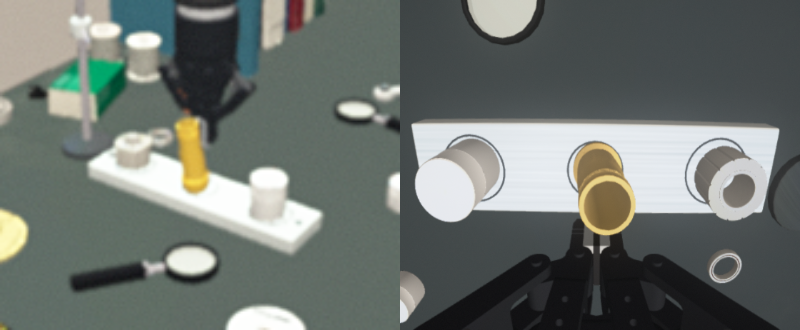

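The sleeve slipped out of the pads and stands free next to the closed fingers, with its mouth at about (607,205) in the right panel. I'll back off along -y, rise and measure it.

```bash
python3 -m jog '[[-0.3,0,0,0],[-0.8,0,0,0],[-1.5,0,0,0],[-2.5,0,0,0],[-3.5,0,0,0],[-5,0,0,0],[-6,0,-2,0],[-6,0,-5,0],[-6,0,-8,0],[-6,0,-11,0],[-6,0,-13,0],[-6,0,-13,0],[-6,0,-13,0]]' -1; cat > sl.py <<'E'
from h import *
c=cam('wrist'); hsv=cv2.cvtColor(c['pixels'],cv2.COLOR_RGB2HSV)
y=(hsv[...,1]>90)&(hsv[...,0]>10)&(hsv[...,0]<35)
P,uv=cloud(c,y); k=(abs(P[:,0]-.573)<.06)&(abs(P[:,1]+.032)<.08); P=P[k]
print('zmax',P[:,2].max())
t=P[P[:,2]>.109]; r=cv2.minEnclosingCircle(t[:,:2].astype(np.float32)); print('mouth',r, t[:,2].mean())
b=P[(P[:,2]>.022)&(P[:,2]<.035)]; print('flange x',b[:,0].min(),b[:,0].max(),'ymin',b[:,1].min(),'ymax',b[:,1].max())
for z in (.03,.045,.06,.075,.09,.105):
  b=P[abs(P[:,2]-z)<.004]; print(z,b[:,0].min().round(4),b[:,0].max().round(4),((b[:,0].min()+b[:,0].max())/2).round(4),b[:,1].min().round(4),b[:,1].max().round(4))
# ring: dark engraved pixels on lane near the centre
save('w3.png',c['pixels'])
g=(hsv[...,2]<110)&(hsv[...,1]<60); Q,quv=cloud(c,g); s=(np.hypot(Q[:,0]-.573,Q[:,1]+.032)<.027)&(np.hypot(Q[:,0]-.573,Q[:,1]+.032)>.016)&(abs(Q[:,2]-.02)<.004)
print('ring n',s.sum()); 
if s.sum()>8:
  W=onplane(c,quv[s],.02)[:,:2]; A=np.c_[2*W,np.ones(len(W))]; x=np.linalg.lstsq(A,(W**2).sum(1),rcond=None)[0]; print('ring',x[:2],np.sqrt(x[2]+x[0]**2+x[1]**2))
l=(hsv[...,2]>140)&(hsv[...,1]<50); Q,_=cloud(c,l); Q=Q[(abs(Q[:,2]-.02)<.004)&(abs(Q[:,0]-.573)<.2)&(abs(Q[:,1]+.032)<.06)]; print('lane',cv2.minAreaRect(Q[:,:2].astype(np.float32)))
E
python3 sl.py
```

```text
t: 14.43
eef_pos: [0.5753, -0.1055, 0.2045]
tool_rot: [0.001, 0.702, 0.712, 0.001]
contact_force: [0.3, 0.3, 0.1]
gripper_width: 0.999
grasp_force: 0.0
zmax 0.11464714412692906
mouth ((0.5723965167999268, -0.025441301986575127), 0.012682704254984856) 0.11189496217659894
flange x 0.5636778975502875 0.566218841525401 ymin -0.03396072180886966 ymax -0.029907408868548226
0.03 0.5637 0.5662 0.5649 -0.034 -0.0299
0.045 0.5631 0.5883 0.5757 -0.0349 -0.0115
0.06 0.5629 0.5698 0.5663 -0.0352 -0.0165
0.075 0.5623 0.5852 0.5737 -0.0357 -0.0139
0.09 0.5621 0.5698 0.5659 -0.0356 -0.0164
0.105 0.5616 0.5847 0.5732 -0.0359 -0.0131
ring n 0
lane ((0.5728098154067993, -0.03144904226064682), (0.3000524640083313, 0.07040248811244965), 0.2453509271144867)
```

View pics/w3.png

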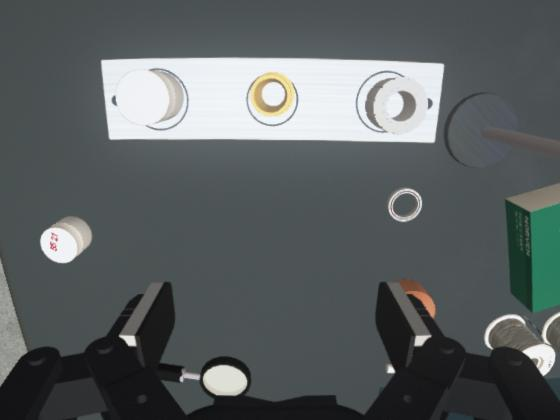

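The sleeve stands upright with its mouth at about (272,94), but about 6 mm toward +y of the ring centre (272,100). I'll nudge it by gripping gently and shifting.

```bash
python3 -m jog '[[3,-0.1,0,0],[6,-0.2,0,0],[8,-0.2,0,0],[8,-0.2,3,0],[8,-0.2,6,0],[8,-0.2,9,0],[8,-0.2,11.5,0],[8,-0.2,13,0],[8,-0.2,14,0],[8,-0.2,14.7,0],[8,-0.2,14.7,0],[8,-0.2,14.7,0]]' && python3 -m jog '[[0,0,0,0],[0,0,0,0],[0,0,0,0],[0,0,0,0],[0,0,0,0],[0,0,0,0],[0,0,0,0],[0,0,0,0],[0,0,0,0],[0,0,0,0]]' 1 20 && python3 -m jog '[[-0.1,0,0,0],[-0.2,0,0,0],[-0.3,0,0,0],[-0.4,0,0,0],[-0.5,0,0,0],[-0.6,0,0,0],[-0.6,0,0,0],[-0.6,0,0,0]]'
```

```text
t: 15.48
eef_pos: [0.5716, -0.0242, 0.0563]
tool_rot: [-0.0, 0.702, 0.712, -0.0]
contact_force: [0.1, 0.0, -0.3]
gripper_width: 0.999
grasp_force: 0.0
t: 16.32
eef_pos: [0.5723, -0.0242, 0.057]
tool_rot: [0.001, 0.702, 0.712, 0.0]
contact_force: [0.7, -0.4, 6.2]
gripper_width: 0.355
grasp_force: 20.2
t: 16.98
eef_pos: [0.5726, -0.0278, 0.0575]
tool_rot: [-0.0, 0.701, 0.713, 0.002]
contact_force: [-1.9, 5.4, 8.8]
gripper_width: 0.356
grasp_force: 20.7
```

```bash
python3 -m jog '[[0,0,-0.1,0],[0,0,-0.2,0],[0,0,-0.2,0],[0,0,-0.2,0]]'; python3 tilt.py | head -1; python3 - <<'E'
from h import *
print(bot.get_obs()['contact_force'])
E
python3 sl.py
```

```text
t: 17.32
eef_pos: [0.5708, -0.0309, 0.0576]
tool_rot: [-0.0, 0.702, 0.712, -0.001]
contact_force: [0.8, 1.0, -2.9]
gripper_width: 0.361
grasp_force: 20.0
[ 0.57090038 -0.03079303  0.0576336 ] 10686 [ 0.546  -0.1475 -0.0007] [ 0.5991 -0.0142  0.133 ]
[-0.35440645 -0.18320656 -2.84652027]
zmax 0.13272756495652782
mouth ((0.5701647996902466, -0.031142961233854294), 0.01412618812173605) 0.11274048833855793
flange x 0.5571847224105035 0.5879613150111965 ymin -0.025229740147469364 ymax -0.014073962241380529
0.03 0.5572 0.5859 0.5715 -0.0223 -0.0141
0.045 0.5556 0.5877 0.5717 -0.0349 -0.0146
0.06 0.5574 0.5868 0.5721 -0.0409 -0.0171
0.075 0.557 0.585 0.571 -0.0361 -0.0177
0.09 0.5561 0.5833 0.5697 -0.0441 -0.0197
0.105 0.5573 0.5836 0.5705 -0.0454 -0.0192
ring n 10
ring [ 0.57258394 -0.03149819] 0.021988284118550697
lane ((0.5727264881134033, -0.031321629881858826), (0.300324022769928, 0.07061588019132614), 0.19122399389743805)
```

```bash
python3 -m jog '[[0,0.1,0,0],[0,0.2,0,0],[0,0.2,0.1,0],[0,0.2,0.2,0],[0,0.2,0.2,0]]'; python3 -m jog '[[0,0,0,0],[0,0,0,0],[0,0,0,0],[0,0,0,0],[0,0,0,0],[0,0,0,0],[0,0,-1,0],[0,0,-2.5,0],[0,0,-5,0],[0,0,-8,0],[0,0,-11,0],[0,0,-14,0],[-3,0,-14,0],[-6,0,-14,0],[-8,0,-14,0],[-8,0,-14,0],[-8,0,-14,0]]' -1; python3 sl.py
```

```text
t: 17.83
eef_pos: [0.5741, -0.0296, 0.057]
tool_rot: [0.0, 0.702, 0.712, 0.0]
contact_force: [-2.0, 0.6, 4.1]
gripper_width: 0.358
grasp_force: 20.7
t: 19.25
eef_pos: [0.5746, -0.1116, 0.1969]
tool_rot: [0.0, 0.703, 0.711, 0.0]
contact_force: [0.8, 0.8, -0.4]
gripper_width: 0.997
grasp_force: 0.0
zmax 0.11404339872353406
mouth ((0.5745947360992432, -0.030287493020296097), 0.012649373151361942) 0.11177268289537876
flange x 0.5670372675849161 0.5670372675849161 ymin -0.02463875362548955 ymax -0.02463875362548955Traceback (most recent call last):
  File "sl.py", line 9, in <module>
    b=P[abs(P[:,2]-z)<.004]; print(z,b[:,0].min().round(4),b[:,0].max().round(4),((b[:,0].min()+b[:,0].max())/2).round(4),b[:,1].min().round(4),b[:,1].max().round(4))
                                     ~~~~~~~~~~^^
    return umr_minimum(a, axis, None, out, keepdims, initial, where)
ValueError: zero-size array to reduction operation minimum which has no identity
```

View pics/w3.png

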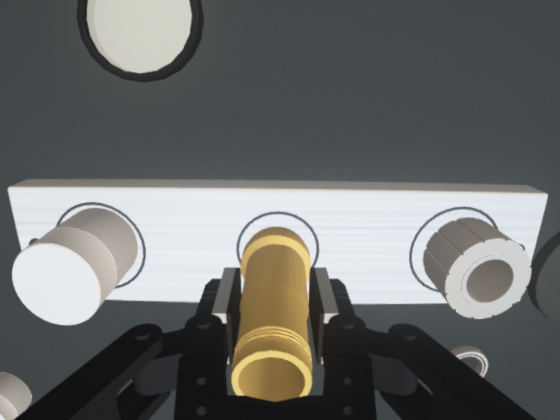

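The sleeve is standing free, with its mouth about 2 mm from the ring centre and 113 mm above the bench (93 + 20), so it is upright. Next is a nearer look at the pointer.

```bash
python3 -m jog '[[0,1,-1,0],[0,3,-2,0],[0,5,-3,0],[0,6.5,-4,0],[0,6.5,-4,0],[0,6.5,-4,0]]'; python3 w.py w4; python3 - <<'E'
from h import *
import pickle
c=pickle.load(open('w4.pkl','rb')); P,uv=cloud(c)
q=(P[:,0]>.66)&(P[:,0]<.80)&(abs(P[:,1]+.03)<.06)&(P[:,2]>.09)&(P[:,2]<.26)
for p,x in list(zip(P[q],uv[q]))[::max(1,q.sum()//40)]: print(x,p.round(3),end=' ')
s=P[(np.hypot(P[:,0]-.573,P[:,1]+.031)<.02)&(P[:,2]>.109)&(P[:,2]<.118)]; print('mouth',cv2.minEnclosingCircle(s[:,:2].astype(np.float32)),s[:,2].max())
save('w4c.png',np.hstack([c['pixels'][:300,260:560]]))
E
```

```text
t: 19.8
eef_pos: [0.6402, -0.107, 0.2366]
tool_rot: [-0.0, 0.701, 0.713, 0.001]
contact_force: [-0.2, -0.4, -0.8]
gripper_width: 0.999
grasp_force: 0.0
[ 0.63919081 -0.10759126  0.23587378] [[-0.017, 1.0, -0.001], [1.0, 0.017, 0.001], [0.001, -0.001, -1.0]] [[1.0, 0.017, 0.007, 0.639], [0.019, -0.946, -0.324, -0.023], [0.001, 0.324, -0.946, 0.379], [0.0, 0.0, 0.0, 1.0]] 60.27059227908032 274.7420247978471 211.09644249139035
[439  84] [ 0.729 -0.018  0.177] [448  98] [ 0.734 -0.025  0.178] [459 107] [ 0.741 -0.029  0.179] [469 116] [ 0.747 -0.034  0.179] [475 125] [ 0.752 -0.039  0.179] [491 130] [ 0.769 -0.042  0.169] [489 132] [ 0.761 -0.042  0.179] [443 134] [ 0.769 -0.052  0.105] [482 135] [ 0.757 -0.044  0.179] [513 136] [ 0.77  -0.043  0.188] [445 138] [ 0.768 -0.055  0.11 ] [470 139] [ 0.768 -0.051  0.146] [495 140] [ 0.763 -0.046  0.184] [523 141] [ 0.777 -0.045  0.188] [459 143] [ 0.768 -0.055  0.133] [492 144] [ 0.762 -0.049  0.182] [527 145] [ 0.779 -0.047  0.189] [485 147] [ 0.761 -0.051  0.177] [527 148] [ 0.78  -0.049  0.188] [496 150] [ 0.762 -0.051  0.187] [473 152] [ 0.769 -0.058  0.152] [524 153] [ 0.77  -0.05   0.201] [502 155] [ 0.766 -0.054  0.188] [549 156] [ 0.774 -0.049  0.214] [513 158] [ 0.767 -0.054  0.196] [549 159] [ 0.771 -0.05   0.218] [498 161] [ 0.764 -0.057  0.188] [535 162] [ 0.769 -0.053  0.211] [489 164] [ 0.76  -0.059  0.186] [528 165] [ 0.768 -0.055  0.209] [485 167] [ 0.762 -0.062  0.179] [526 168] [ 0.768 -0.057  0.207] [490 170] [ 0.763 -0.063  0.183] [536 171] [ 0.768 -0.057  0.215] [513 173] [ 0.774 -0.063  0.189] [499 175] [ 0.766 -0.065  0.188] [554 176] [ 0.769 -0.056  0.226] [552 178] [ 0.769 -0.057  0.225] [521 181] [ 0.788 -0.07   0.179] [533 184] [ 0.791 -0.07   0.185] [521 191] [ 0.79  -0.077  0.178] mouth ((0.5749802589416504, -0.030604485422372818), 0.013102947734296322) 0.11445429599940399
```

View pics/w4.png

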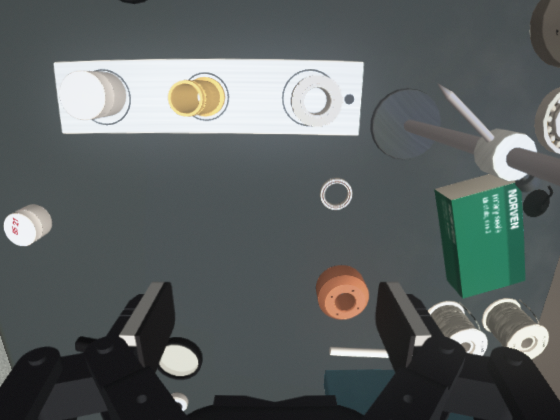

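The pointer tip is at (440,85), z about 0.177. The sleeve stands inside its ring at (200,97). Next I move over the loupe's handle with the tool turned 90°.

```bash
python3 -m jog '[[-1,-1,0,0.05],[-3,-2.6,0,0.15],[-5,-4.4,0,0.27],[-7,-6.2,0,0.39],[-9,-8,0,0.51],[-11,-9.8,0,0.63],[-13,-11.6,0,0.75],[-15,-13.4,0,0.87],[-17,-15.2,0,0.99],[-19,-17,0,1.11],[-21,-18.8,0,1.23],[-22.5,-20,0,1.35],[-23.5,-20.9,0,1.47],[-23.5,-20.9,0,1.57],[-23.5,-20.9,0,1.57],[-23.5,-20.9,0,1.57],[-23.5,-20.9,0,1.57],[-23.5,-20.9,0,1.57]]'; python3 w.py w5; python3 - <<'E'
from h import *
import pickle
c=pickle.load(open('w5.pkl','rb')); o=bot.get_obs(); P,uv=cloud(c)
g=o['eef_pos']; k=(P[:,2]>.005)&(P[:,2]<.03)&(abs(P[:,0]-.48)<.11)&(abs(P[:,1]+.35)<.06); P=P[k]
print(len(P),P.min(0),P.max(0))
dark=cv2.cvtColor(c['pixels'],cv2.COLOR_RGB2GRAY)[uv[k][:,1],uv[k][:,0]]
for x in np.arange(.40,.58,.01):
  s=P[abs(P[:,0]-x)<.003]
  if len(s): print(x.round(2),s[:,1].min().round(4),s[:,1].max().round(4),s[:,1].mean().round(4),s[:,2].max().round(4))
f=P[P[:,0]>.49]; print('frame',cv2.minEnclosingCircle(f[:,:2].astype(np.float32)))
E
```

```text
t: 21.35
eef_pos: [0.4345, -0.3464, 0.2361]
tool_rot: [-0.0, 1.0, 0.01, -0.0]
contact_force: [0.1, 0.5, -0.0]
gripper_width: 1.0
grasp_force: 0.0
[ 0.43460773 -0.34653302  0.23617286] [[1.0, 0.019, -0.0], [0.019, -1.0, 0.0], [-0.0, -0.0, -1.0]] [[0.02, -0.945, -0.325, 0.519], [-1.0, -0.019, -0.006, -0.345], [-0.001, 0.325, -0.946, 0.379], [0.0, 0.0, 0.0, 1.0]] 60.27059227908032 274.7420247978471 211.09644249139035
4674 [ 0.38511014 -0.3875058   0.00544211] [ 0.54883541 -0.32533471  0.01827149]
0.4 -0.3473 -0.3313 -0.3392 0.018
0.41 -0.3482 -0.3321 -0.3402 0.0181
0.42 -0.35 -0.3343 -0.3419 0.0182
0.43 -0.3509 -0.3352 -0.3434 0.0178
0.44 -0.3527 -0.3371 -0.3448 0.018
0.45 -0.3544 -0.3381 -0.3463 0.0176
0.46 -0.3561 -0.3398 -0.3475 0.0183
0.47 -0.3571 -0.3408 -0.3487 0.017
0.48 -0.3547 -0.3466 -0.3506 0.0126
0.49 -0.3722 -0.3404 -0.356 0.0135
0.5 -0.3825 -0.3305 -0.3565 0.0141
0.51 -0.3862 -0.3262 -0.3562 0.0145
0.52 -0.3868 -0.3253 -0.3562 0.0137
0.53 -0.3854 -0.3263 -0.3563 0.0143
0.54 -0.381 -0.3318 -0.3567 0.0137
0.55 -0.37 -0.3443 -0.3571 0.0132
frame ((0.5191410183906555, -0.3563877046108246), 0.03163972124457359)
```

```bash
python3 -m jog '[[0,-0.1,3,0.08],[0,-0.1,6,0.15],[0,-0.1,9,0.15],[0,-0.1,12,0.15],[0,-0.1,15,0.15],[0,-0.1,18,0.15],[0,-0.1,20,0.15],[0,-0.1,21.5,0.15],[0,-0.1,22.5,0.15],[0,-0.1,23,0.15],[0,-0.1,23.3,0.15],[0,-0.1,23.3,0.15],[0,-0.1,23.3,0.15]]' && python3 -m jog '[[0,0,0,0],[0,0,0,0],[0,0,0,0],[0,0,0,0],[0,0,0,0],[0,0,0,0],[0,0,0,0],[0,0,0,0],[0,0,0,0],[0,0,0,0],[0,0,0,0],[0,0,0,0]]' 1 60
```

```text
t: 22.48
eef_pos: [0.4349, -0.3466, 0.0041]
tool_rot: [0.0, 0.998, -0.067, 0.001]
contact_force: [0.1, -0.6, 0.4]
gripper_width: 0.999
grasp_force: 0.0
t: 23.48
eef_pos: [0.4345, -0.3464, 0.0037]
tool_rot: [0.0, 0.998, -0.067, 0.0]
contact_force: [-1.3, 0.2, 6.1]
gripper_width: 0.162
grasp_force: 59.7
```

```bash
python3 -m jog '[[0,0,-0.5,0],[0,0,-1.5,0],[0,0,-3,0],[0,0,-5,0],[0,0,-7,0],[0,0,-9,0],[0,0,-11,0],[0,0,-13,0],[0,0,-15,0],[0,0,-16.5,0],[0,0,-17.1,0],[0,0,-17.1,0],[0,0,-17.1,0]]' && python3 -m jog '[[0,-0.5,0,0],[0.1,-2,0,0],[0.2,-4,0,0],[0.3,-6,0,0],[0.4,-8,0,0],[0.5,-10,0,0],[0.6,-12,0,0],[0.7,-14,0,0],[0.8,-16,0,0],[0.9,-18,0,0],[1,-20,0,0],[1,-22,0,0],[1.1,-24,0,0],[1.1,-26,0,0],[1.2,-28,0,0],[1.2,-30,0,0],[1.2,-31.5,0,0],[1.2,-32.5,0,0],[1.2,-33.1,0,0],[1.2,-33.1,0,0]]' && python3 -m jog '[[0,0,0,0],[0,0,0,0],[0,0,0,0]]'
cat > fin.py <<'E'
from h import *
import sys
o=bot.get_obs(); g=o['eef_pos']; T=R.from_quat(o['tool_rot'],scalar_first=True).as_matrix(); print(g,T.round(4).tolist(),o['gripper_width'],o['contact_force'])
for n in ('wrist','top'):
  c=cam(n); P,uv=cloud(c); k=(P[:,2]>.145)&(P[:,2]<.21)&(np.hypot(P[:,0]-.575,P[:,1]+.0305)<.045)&(P[:,0]>g[0]+.055); P=P[k]
  print(n,len(P))
  if len(P)<30: continue
  r=cv2.minEnclosingCircle(P[:,:2].astype(np.float32)); A=np.c_[P[:,:2]-r[0],np.ones(len(P))]; x=np.linalg.lstsq(A,P[:,2],rcond=None)[0]; e=P[:,2]-A@x; kk=abs(e)<.004; x=np.linalg.lstsq(A[kk],P[kk][:,2],rcond=None)[0]
  print('frame',r,'slopes,z(top)',x,P[:,2].min(),P[:,2].max(),'std',e[kk].std())
save('fin_top.png',c['pixels'])
c=cam('scene'); save('fin_scene.png',c['pixels'])
E
python3 fin.py
```

```text
t: 24.57
eef_pos: [0.4341, -0.3461, 0.1741]
tool_rot: [-0.0, 0.998, -0.067, -0.0]
contact_force: [-0.5, -0.3, -1.6]
gripper_width: 0.167
grasp_force: 58.9
t: 26.23
eef_pos: [0.4902, -0.0186, 0.1738]
tool_rot: [-0.0, 0.998, -0.066, -0.001]
contact_force: [-0.1, 0.5, -0.4]
gripper_width: 0.164
grasp_force: 59.0
t: 26.48
eef_pos: [0.4904, -0.021, 0.1742]
tool_rot: [0.0, 0.998, -0.068, -0.0]
contact_force: [0.6, 0.3, -1.2]
gripper_width: 0.167
grasp_force: 59.0
[ 0.49035371 -0.02102566  0.1741881 ] [[0.9908, -0.1356, -0.0003], [-0.1356, -0.9908, -0.0004], [-0.0002, 0.0005, -1.0]] 0.167224524840559 [ 0.55876843  0.27915289 -1.18879771]
wrist 23434
frame ((0.5747454762458801, -0.03223909065127373), 0.03134584426879883) slopes,z(top) [-0.00145408  0.00081619  0.17925047] 0.1758912181775309 0.1847720237666568 std 0.0016570743355415298
top 69
frame ((0.5921334624290466, -0.026789186522364616), 0.023557206615805626) slopes,z(top) [0.14285291 0.06077598 0.17986539] 0.17532166553889006 0.1860239764870908 std 0.0019186039247647772
```

```bash
python3 -m jog '[[0,-0.1,0,0],[0,-0.15,0,0],[0,-0.15,0,0],[0,-0.15,0,0],[0,-0.15,0,0],[0,-0.15,0,0]]'; python3 fin.py; python3 - <<'E'
from h import *
a=cv2.imread('pics/fin_scene.png')[110:290,200:380]; b=cv2.imread('pics/fin_top.png')[120:280,200:360]
cv2.imwrite('pics/fin.png',np.hstack([cv2.resize(a,(400,400)),cv2.resize(b,(400,400))]))
E
```

```text
t: 27.13
eef_pos: [0.4907, -0.0184, 0.1743]
tool_rot: [-0.0, 0.998, -0.067, 0.0]
contact_force: [0.5, 0.3, -1.2]
gripper_width: 0.167
grasp_force: 59.0
[ 0.49074373 -0.01838769  0.17431068] [[0.991, -0.1338, 0.0], [-0.1338, -0.991, 0.0], [0.0, -0.0, -1.0]] 0.16681758418679227 [ 0.49894515  0.30477721 -1.22876277]
wrist 23428
frame ((0.5751043558120728, -0.02959509566426277), 0.03139684349298477) slopes,z(top) [-0.00164549  0.0013795   0.17938857] 0.1760623250144731 0.1852467500049042 std 0.0016596373565779226
top 63
frame ((0.5939241647720337, -0.022845955565571785), 0.022742677479982376) slopes,z(top) [ 0.04835746 -0.00117427  0.18010904] 0.17487425310354476 0.18492765021239288 std 0.0020443128241616486
```

View pics/fin.png

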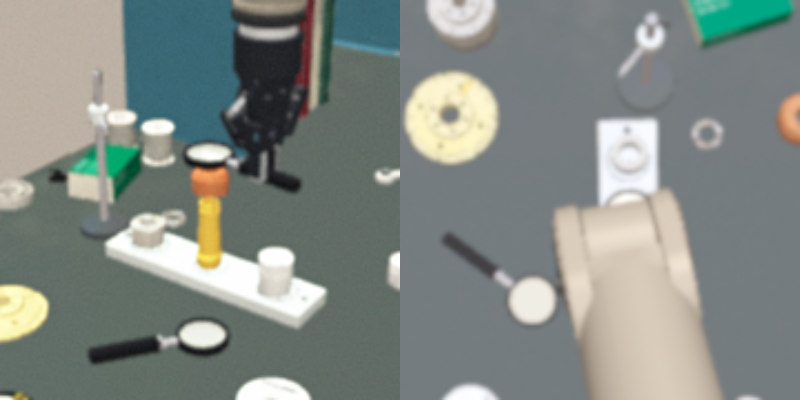

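The final picture shows the sleeve upright at (208,232) with the loupe level above its mouth at (209,153). The orange piece behind is the copper rotor. The neighbours and gauge are untouched and everything is still, so I'm handing in.

```bash
python3 -c "
from station import bot
print(bot.hand_in())"
```

```text
the job is handed in; nothing more can be done
None
```

Job handed in at about 27 s (no verdict was returned): the sleeve stands upright on its flange, about 2 mm off the ring centre, and the loupe is held level and still, its lens about 1 mm from the mouth's centre line at about 0.177 m, the height read off the pointer.

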